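# Release and push off a terminal cover

## Robot

A 6-joint arm with a two-finger parallel gripper is mounted at the origin on the work surface. World frame = base frame: x ahead of the robot, y to its left, z up, the work surface at z = 0. Lengths are in mm, angles in degrees, forces in N, time in s.
With the tool pointing down it reaches from about 375 to 925 mm from the base axis. Payload 5.7 kg.
Tool frame: the origin (TCP) lies on the front face of the gripper's body, between the roots of the fingers; the fingertips stand 80 mm ahead of it and the grasp point (between the pads) lies 61 mm ahead of it; z points along the fingers, y is the direction in which the jaws open and shut (so a half turn about z gives the same grasp; the last joint's range is limited). The gripper opens to 88 mm and grips with 3 to 60 N. Pads are 20 mm wide; open, the fingers measure 115 mm over their backs; the gripper's body (75 mm by 178 mm) begins 61 mm behind the grasp point.
Start: joints at [-73.803, 20.558, 86.54, -0, 72.909, -6.595], TCP at [232.419, -553.131, 302.623] pointing down, gripper open.
Joint ranges: [-170.27, 170.27], [-57.76, 135], [12.27, 136.19], [-55.21, 235.2], [11.17, 155.16], [-170.74, 170.74]. Speed limits (degrees/s): [136.94, 136.94, 180, 180, 180, 180].

## Interface

Orientations are given as a 3x3 rotation matrix whose columns are the frame's x, y, z axes.
In Python, from cell import robot gives the robot as it stands.
- The arm moves only by the tool arm_command, never from a script. Its argument "series" is a list that holds one entry, the list of rows, each a list of 4 numbers: the shift along the tool's x, y, z in m, then the turn about the tool's z in rad. In form: [[[dx, dy, dz, spin], ...]]. A call has 1 to 12 rows; each row is the pose to reach, as a shift and turn from the pose measured when the call began, along the tool's axes at that moment; what a row does not reach only later rows make up. A row lasts 1/12 s, in which the tool goes at most 41.7 mm and 7.16 degrees, less where a joint would pass 70% of its speed; a pose out of reach is approached as far as the arm can. A call with a gripper value outside its range is refused whole. "grip" is the opening in per cent of the stroke, from 0 (shut) to 100 (fully open), set as the call begins (left out, the last holds). The fingers move at their own pace and stop on an object; "squeeze" is the grip in N (left out, the last holds). Time passes only in rows, so rows that repeat a pose let the fingers close. It gives the time, the measured TCP pose, the force and the opening at its end, in the units of the state.
- robot.read_state(): the state, without advancing time (a new reading comes with each control period).
- robot.get_image(name): name is "scene" or "top"; returns a dict with "color" (400x640x3 uint8, red, green, blue), "fx", "fy", "cx", "cy" (pixels), "camera_from_world" (4x4, takes a point from world to camera coordinates). Camera axes: x right, y down, z forward; pixel columns grow to the right and rows downward; lengths in mm; the calibration is good to about 2 mm. A picture is of the moment at which its call begins. There is no depth.
- robot.hand_in(): hands the job in, once; it reports no verdict.
The state is a dict: "t": time; "q": joint angles; "qvel": joint speeds; "tau": joint torques, N m; "eef_pos": TCP position; "eef_rot": TCP orientation; "ft_force": force on the tool from outside, world axes, zero at the start; "moment": the same for the moment, N m; "width": opening from 0.0 (shut) to 1.0 (fully open).
Only numpy, scipy, OpenCV 4.12 (cv2) and the standard library are available. Lean on these libraries where they do the work, as an engineer would, in place of code of your own. Each camera call takes 0.05 s, during which the arm holds its last target. There are 200 camera calls.

## Task

Open the moulded housing so that its terminals can be inspected: press the snap tab in front of the white cover fully down with a fingertip (it stays down), then push the cover from behind along its guides, over the tab, until it lies wholly on the metal rest beyond. Only press and push: do not lift the cover, and leave the bottle, tape roll and marker where they are.

Things in the scene. Friction and masses are not known exactly. Their poses are not given: they have to be found in the camera images.
- housing: Grey moulded housing on a metal nest plate, fixed to the bench; 270 x 130 mm. Origin on the bench under the middle of the cover's seat (plate from x -100 to 170 mm); +x is the way the cover slides off, z up. Flat deck 40 mm above the bench. Low side guides 6 mm high, inner faces at |y| 41.5 mm. Lips (12 mm above deck, |y| over 36 mm, x -37 to 15 mm) overhang the seated cover's flanges.
- behind (a point): Point on the bare deck behind the cover (housing x = -60 mm, y = 0, deck height 40 mm): free space for a finger between the deck's end at x = -85 mm and the cover's rear wall at about -31 mm. Two rear stops, 8 mm high, stand at the sides only (|y| over 36 mm, x -39 to -33 mm).
- rest (a point): Centre of the bare metal rest on which the cover must end (housing x = 113 mm, y = 0), level with the deck. The rest runs from housing x = 70 mm to an end stop 8 mm high at 157 mm; the 60 mm cover lies wholly on it with its origin at x = 100 to 127 mm.
- cover: Loose white plastic cover, about 90 g, 60 long (x) x 66 wide x 22 mm high, with side flanges 5 mm high (80 mm over all). Origin: centre of its underside, on the deck; axes as the housing's; seated at housing x -2 to 0 mm. A channel 38 mm wide, 6 mm high runs under it along x: its rear and front walls reach from 6 to 22 mm above the deck at the middle. It passes the tab only when that is down.
- tab (a joint): Snap tab travel, m: 0 = up, blocking the cover (0 to 1 mm at the start); 0.011 = fully down on its stop. It moves straight down, needs about 5 N all the way and stays where it is left (no return spring).
- tab_pad (a point): Where to press: on the top face of the grey snap tab, 24 mm ahead of the cover's front wall (tab 32 mm in x by 28 mm in y, housing x 32 to 64 mm, y = 0; this point at x = 54 mm). Its top is 14 mm above the deck when up and 3 mm above it when fully down. The point moves with the tab.
- bottle: Bystander: white bottle, 48 mm diameter, 130 mm tall, standing on the bench beside the housing. Origin at the centre of its base.
- tape_roll: Bystander: cardboard-brown tape roll lying flat, 72 mm diameter, 24 mm high. Origin at the centre of its underside.
- marker: Bystander: yellow marker pen with black cap, 120 mm long, 14 mm thick, lying on the bench. Origin at the centre of its underside.

How it is judged:
By the outcome, as a careful person would: the job done as asked, in the order asked, and still so for the second after the job is handed in, with the robot touching nothing.
It also fails if it takes over 38 s, if anything falls off the work surface, if the arm or the gripper's body presses on something with over 40 N, if the wrist force passes 120 N, or if a joint passes its speed limit or range.

## Working session

There is one attempt and no reset: what is moved stays moved. The work goes in short steps, Python scripts to look and compute and a tool call to move; the robot and the scene stay as the last step left them, time stands still between calls to the robot, and variables do not carry over. Pictures are saved under pics/ and viewed, about 8 in all and at most 12, crops included, and the job is handed in when it is done.

Besides the shell and the picture viewer there is one more tool, called after "Emit:" as name([rows], argument=value, ...), one row to a line, values as JSON. arm_command: Moves the arm, as the interface text tells. Its arguments: {"type":"object","properties":{"series":{"type":"array","items":{"type":"array","items":{"type":"array","items":{"type":"number"}}}},"grip":{"type":"number"},"squeeze":{"type":"number"}},"required":["series"]}

```bash
mkdir -p pics; cat > h.py <<'E'
import numpy as np, cv2
from cell import robot
def ray(im,u,v,z):
    T=np.array(im["camera_from_world"]);R=T[:3,:3];c=-R.T@T[:3,3]
    d=R.T@np.array([(u-im["cx"])/im["fx"],(v-im["cy"])/im["fy"],1])
    return c+d*(z-c[2])/d[2]
def proj(im,p):
    T=np.array(im["camera_from_world"]);q=T[:3,:3]@p+T[:3,3]
    return im["fx"]*q[0]/q[2]+im["cx"],im["fy"]*q[1]/q[2]+im["cy"]
def save(im,name): cv2.imwrite("pics/"+name+".png",im["color"][:,:,::-1])
E
python3 - <<'E'
from h import *
for n in("top","scene"):
    im=robot.get_image(n);save(im,n+"0")
    T=np.array(im["camera_from_world"]);print(n,im["fx"],(-T[:3,:3].T@T[:3,3]).round(),T[:3,:3].round(2).tolist())
s=robot.read_state();print(s)
E
```

```text
top 377.2415686986392 [482.  32. 939.] [[0.02, -1.0, -0.01], [-0.99, -0.02, -0.1], [0.1, 0.02, -1.0]]
scene 397.737266640245 [946. 439. 529.] [[-0.71, 0.7, -0.01], [0.45, 0.45, -0.77], [-0.54, -0.55, -0.64]]
{'t': 0.1, 'q': array([-7.38034262e+01,  2.05937917e+01,  8.65905047e+01,  8.11297415e-04,
        7.29081880e+01, -6.59292842e+00]), 'qvel': array([-0.01441553, -0.08392407, -0.3035949 ,  0.01029919, -0.14691898,
        0.13485754]), 'tau': array([ 2.22385141e-03, -5.16355598e+01, -2.71405292e+01,  6.76544756e-02,
        2.77077378e-02, -3.99559417e-05]), 'eef_pos': array([ 232.29014875, -552.69969159,  301.90886761]), 'eef_rot': array([[ 9.21935797e-01,  3.87342478e-01, -4.37245629e-04],
       [ 3.87342674e-01, -9.21934509e-01,  1.55386740e-03],
       [ 1.98767015e-04, -1.60192987e-03, -9.99998697e-01]]), 'ft_force': array([ 0.90605962, -0.27460518, -0.95532329]), 'moment': array([-0.0216615 , -0.06035522, -0.08175745]), 'width': 1.0006616063997444}
```

View pics/top0.png

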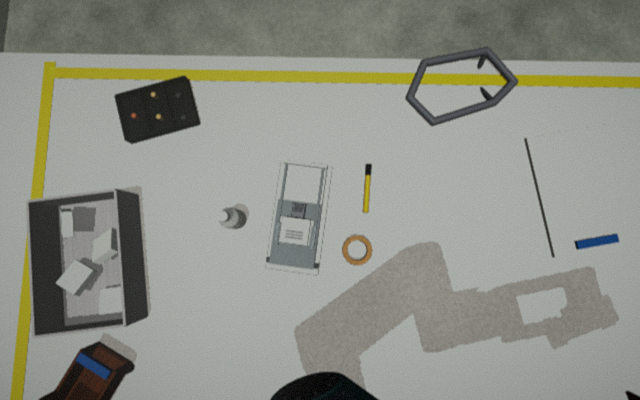

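View pics/scene0.png

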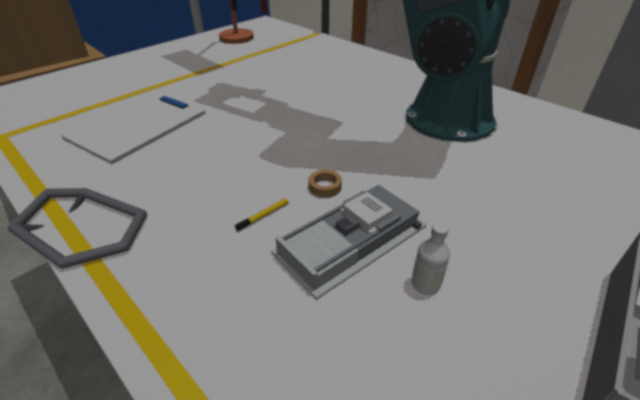

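The top view shows the housing at about (300,218). The cover is at (294,231), the tab at (298,210) and the rest at (305,182), so housing +x points up the image. The bottle is at (233,216), the tape at (357,250) and the marker at (367,188). Next I'll enlarge both views.

```bash
python3 - <<'E'
import cv2
a=cv2.imread("pics/top0.png")[155:280,255:345];b=cv2.imread("pics/scene0.png")[175:305,260:440]
a=cv2.resize(a,None,fx=4.5,fy=4.5,interpolation=cv2.INTER_CUBIC)[:, :]
b=cv2.resize(b,None,fx=4.4,fy=4.4,interpolation=cv2.INTER_CUBIC)
for im,f,(x0,y0) in((a,4.5,(255,155)),(b,4.4,(260,175))):
    for k in range(0,200,10):
        p=int((k+.5)*f)
        if p<im.shape[1]: cv2.putText(im,str(x0+k),(p,8),0,.3,(0,0,255));im[:6,p]=(0,0,255)
        if p<im.shape[0]: cv2.putText(im,str(y0+k),(0,p),0,.3,(0,0,255))
cv2.imwrite("pics/a.png",a);cv2.imwrite("pics/b.png",b)
E
```

```text
(no output)
```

View pics/a.png

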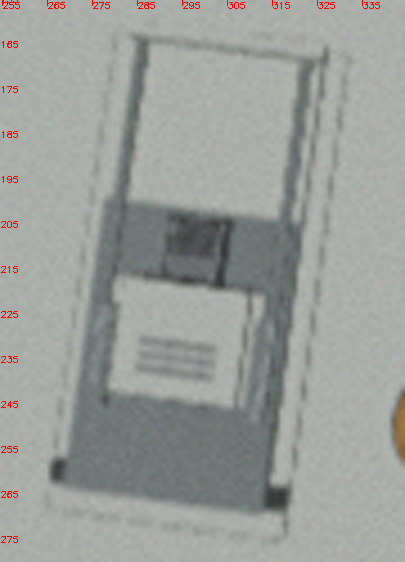

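View pics/b.png

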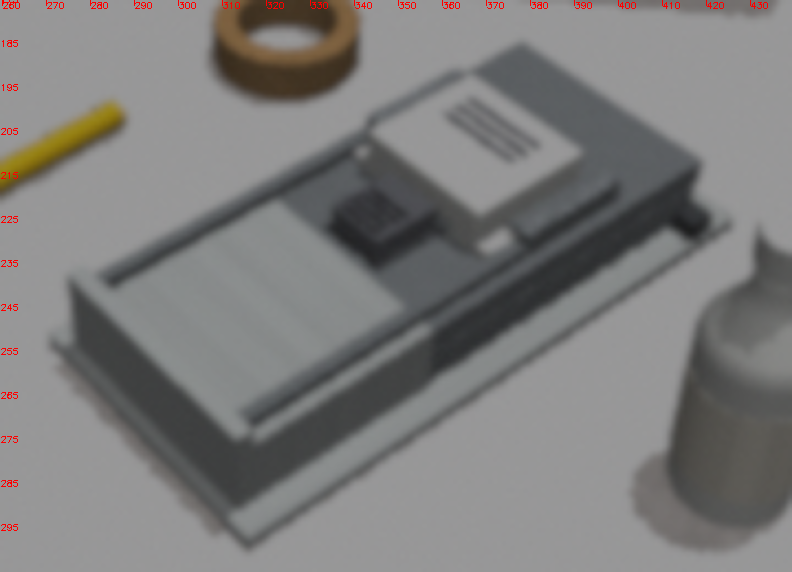

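```bash
cat > m.py <<'E'
from h import *
t=robot.get_image("top");s=robot.get_image("scene")
A=lambda x,y,z:ray(t,255+x/4.5-.5,155+y/4.5-.5,z)
B=lambda x,y,z:ray(s,260+x/4.4-.5,175+y/4.4-.5,z)
def show(n,f,P,z):
    p=np.array([f(*q,z)for q in P])[:,:2]
    e=np.diff(np.vstack([p,p[:1]]),axis=0)
    print(n,p.round(1).tolist(),"mid",p.mean(0).round(1),"len",np.hypot(*e.T).round(1),"ang",np.degrees(np.arctan2(e[:,1],e[:,0])).round(1))
show("plate T",A,[(47,505),(118,37),(350,60),(285,540)],0)
show("plate S",B,[(730,222),(52,343),(248,548)],3)
show("deck rear T",A,[(62,487),(268,512)],40)
show("deck x70 T",A,[(105,200),(300,222)],40)
show("deck rear S",B,[(522,42),(700,160)],40)
show("cover T",A,[(105,393),(117,277),(250,290),(238,408)],62)
show("cover S",B,[(583,152),(480,218),(372,128),(470,72)],62)
show("tab T",A,[(165,250),(167,213),(225,220),(222,255)],54)
show("tab S",B,[(440,213),(380,238),(332,213),(372,185)],54)
show("rest S",B,[(408,305),(278,198)],40)
E
python3 m.py
```

```text
plate T [[409.5, 195.3], [670.3, 165.4], [659.8, 34.7], [393.8, 64.5]] mid [533.4 115. ] len [262.5 131.1 267.7 131.7] ang [ -6.5 -94.6 173.6  83.1]
plate S [[409.3, 191.3], [662.9, 36.2], [677.3, 163.4]] mid [583.2 130.3] len [297.3 128.  269.5] ang [-31.4  83.5 174.1]
deck rear T [[422.1, 180.8], [411.8, 72.4]] mid [417.  126.6] len [108.9 108.9] ang [-95.5  84.5]
deck x70 T [[573.9, 163.6], [564.4, 59.3]] mid [569.2 111.5] len [104.7 104.7] ang [-95.2  84.8]
deck rear S [[411.6, 74.5], [423.5, 178.6]] mid [417.6 126.6] len [104.7 104.7] ang [ 83.4 -96.6]
cover T [[471.9, 156.8], [531.8, 152.7], [526.6, 83.6], [465.8, 88.2]] mid [499.  120.3] len [60.  69.3 60.9 68.9] ang [ -3.9 -94.3 175.7  84.9]
cover S [[476.0, 154.0], [535.5, 149.2], [524.8, 83.2], [467.8, 88.3]] mid [501.  118.7] len [59.7 66.8 57.2 66.2] ang [ -4.7 -99.2 175.   82.9]
tab T [[546.9, 129.2], [566.4, 128.7], [563.3, 98.2], [544.9, 99.2]] mid [555.4 113.8] len [19.5 30.7 18.4 30. ] ang [ -1.3 -95.7 176.8  86.2]
tab S [[537.3, 131.1], [564.7, 123.7], [567.4, 100.7], [544.0, 100.9]] mid [553.3 114.1] len [28.3 23.2 23.4 30.9] ang [-15.1 -83.2 179.5 102.4]
rest S [[573.5, 146.8], [565.3, 68.8]] mid [569.4 107.8] len [78.5 78.5] ang [-96.  84.]
```

Both views agree: housing origin about (500.5,118.5), yaw about -6.0°, with the cover, deck and plate sizes matching those given. The pad is then at about (554,113,54). I'll shut the fingers and move above the tab with the jaw axis along housing x, which keeps the wide gripper body away from the bottle.

Emit:
arm_command([
  [[0.008, -0.007, 0, -0.03], [0.024, -0.021, 0, -0.1], [0.05, -0.044, 0.01, -0.19], [0.08, -0.0705, 0.02, -0.28], [0.109, -0.096, 0.025, -0.37], [0.138, -0.1215, 0.03, -0.47], [0.167, -0.147, 0.035, -0.57], [0.196, -0.173, 0.04, -0.67], [0.225, -0.198, 0.045, -0.77], [0.254, -0.224, 0.05, -0.87], [0.283, -0.2495, 0.055, -0.97], [0.3, -0.2645, 0.06, -1.068]],
], grip=0, squeeze=20)

```text
t: 1.2
eef_pos: [406.6, -188.8, 242.3]
eef_rot: [[0.097, 0.995, -0.0], [0.995, -0.097, 0.003], [0.003, -0.001, -1.0]]
ft_force: [0.4, 0.4, 0.2]
width: 0.131
```

```bash
cat > go.py <<'E'
import sys
from h import *
s=robot.read_state();O=np.array([500.5,118.5]);a=np.radians(-6.0)
c,n=np.cos(a),np.sin(a);H=np.array([[c,-n],[n,c]])
R=s["eef_rot"];p=s["eef_pos"]
hx,hy,tip=map(float,sys.argv[1:4])
tgt=np.r_[O+H@[hx,hy],tip+80]
y=R[:,1];ang=np.degrees(np.arctan2(y[1],y[0]))
print("t",round(s["t"],2),"pos",p.round(1),"house",(H.T@(p[:2]-O)).round(1),"tip",(p-[0,0,0]+80*R[:,2])[:3].round(1),"yang",ang.round(2))
print("tool shift mm",(R.T@(tgt-p)).round(1),"spin",round(np.radians(ang+6),4),"F",s["ft_force"].round(1),"w",round(s["width"],3),"q",s["q"].round(0))
E
python3 go.py 54 0 100
```

```text
t 1.2 pos [ 406.6 -188.8  242.3] house [ -61.2 -315.4] tip [ 406.6 -188.6  162.3] yang -5.58
tool shift mm [314.4 117.6  63. ] spin 0.0074 F [0.4 0.4 0.2] w 0.131 q [-34.  12. 109.   0.  59. -28.]
```

Emit:
arm_command([
  [[0.02, 0.007, 0, 0.007], [0.056, 0.021, 0, 0.007], [0.092, 0.034, 0.01, 0.007], [0.128, 0.048, 0.02, 0.007], [0.164, 0.061, 0.03, 0.007], [0.2, 0.075, 0.04, 0.007], [0.236, 0.088, 0.05, 0.007], [0.27, 0.101, 0.058, 0.007], [0.295, 0.11, 0.063, 0.007], [0.31, 0.116, 0.063, 0.007], [0.3144, 0.1176, 0.063, 0.007], [0.3144, 0.1176, 0.063, 0.007]],
])

```text
t: 2.2
eef_pos: [554.1, 114.1, 179.9]
eef_rot: [[0.101, 0.995, -0.0], [0.995, -0.101, 0.003], [0.003, -0.001, -1.0]]
ft_force: [-0.0, -0.7, -0.2]
width: 0.006
```

```bash
python3 go.py 54 0 60; python3 - <<'E'
from h import *
im=robot.get_image("scene");c=im["color"][100:260,260:480,::-1]
cv2.imwrite("pics/c.png",cv2.resize(c,None,fx=3.5,fy=3.5,interpolation=cv2.INTER_CUBIC))
E
```

```text
t 2.2 pos [554.1 114.1 179.9] house [53.7  1.3] tip [554.  114.3  99.9] yang -5.81
tool shift mm [-1.4  0.3 39.9] spin 0.0034 F [-0.  -0.7 -0.2] w 0.006 q [ 5. 26. 98.  0. 56. 10.]
```

View pics/c.png

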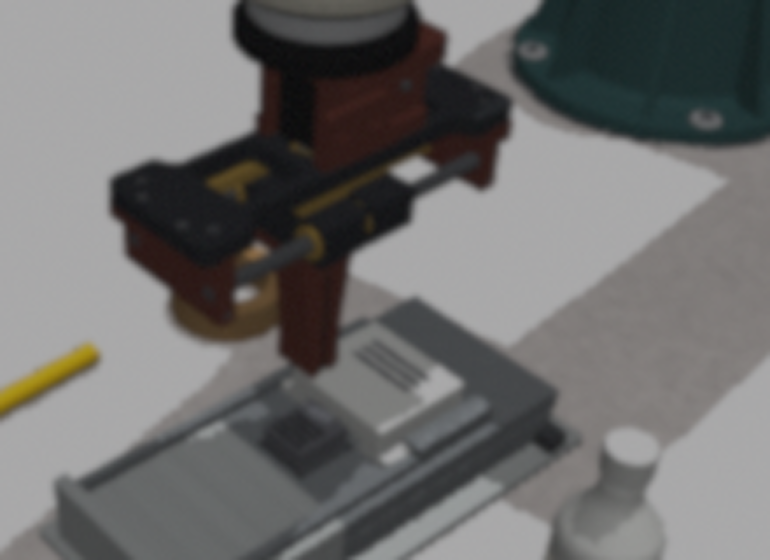

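The picture shows the shut fingertip at crop (307,365), above the tab at (300,435). The body lies along the housing and is well clear of the bottle. Now I'll lower and press.

Emit:
arm_command([
  [[-0.001, 0, 0.012, 0.003], [-0.0014, 0, 0.027, 0.003], [-0.0014, 0, 0.037, 0.003], [-0.0014, 0, 0.041, 0.003], [-0.0014, 0, 0.0435, 0.003], [-0.0014, 0, 0.046, 0.003], [-0.0014, 0, 0.048, 0.003], [-0.0014, 0, 0.05, 0.003], [-0.0014, 0, 0.052, 0.003], [-0.0014, 0, 0.054, 0.003], [-0.0014, 0, 0.0555, 0.003], [-0.0014, 0, 0.0555, 0.003]],
])

```text
t: 3.25
eef_pos: [553.5, 111.6, 124.6]
eef_rot: [[0.105, 0.994, -0.001], [0.994, -0.105, 0.002], [0.002, -0.001, -1.0]]
ft_force: [-0.7, -0.8, 2.4]
width: 0.0
```

```bash
python3 go.py 54 0 43
```

```text
t 3.25 pos [553.5 111.6 124.6] house [53.4 -1.3] tip [553.4 111.7  44.6] yang -6.03
tool shift mm [1.3 0.6 1.6] spin -0.0006 F [-0.7 -0.8  2.4] w 0.0 q [  4.  30. 101.   0.  49.  10.]
```

Emit:
arm_command([
  [[0.0013, 0, 0.0008, 0], [0.0013, 0, 0.0016, 0], [0.0013, 0, 0.0022, 0], [0.0013, 0, 0.0026, 0], [0.0013, 0, 0.0026, 0]],
])

```text
t: 3.67
eef_pos: [554.0, 112.9, 123.2]
eef_rot: [[0.105, 0.994, 0.0], [0.994, -0.105, 0.002], [0.002, 0.0, -1.0]]
ft_force: [-4.1, -4.3, 15.0]
width: 0.007
```

```bash
python3 go.py 54 0 43
```

```text
t 3.67 pos [554.  112.9 123.2] house [53.8 -0. ] tip [554.  113.   43.2] yang -6.01
tool shift mm [0.  0.2 0.2] spin -0.0002 F [-4.1 -4.3 15. ] w 0.007 q [  4.  30. 101.   0.  49.  10.]
```

Emit:
arm_command([
  [[0, 0, 0.001, 0], [0, 0, 0.0015, 0], [0, 0, 0.0015, 0]],
])

```text
t: 3.92
eef_pos: [554.0, 112.9, 123.2]
eef_rot: [[0.105, 0.995, 0.001], [0.995, -0.105, 0.002], [0.002, 0.001, -1.0]]
ft_force: [-5.8, -3.8, 18.0]
width: 0.006
```

The tab is on its stop: tip at 43.2, force up to 18 N and no further travel. Next I'll rise, pass over the cover and go down behind it.

Emit:
arm_command([
  [[0, 0, -0.01, 0], [0, 0, -0.03, 0], [0, 0, -0.048, 0], [0, -0.012, -0.054, 0], [0, -0.04, -0.054, 0], [0, -0.07, -0.054, 0], [0, -0.095, -0.054, 0], [0, -0.109, -0.054, 0], [0, -0.114, -0.054, 0], [0, -0.114, -0.054, 0]],
])

```text
t: 4.75
eef_pos: [438.7, 125.1, 176.9]
eef_rot: [[0.104, 0.995, -0.0], [0.995, -0.104, 0.002], [0.002, -0.001, -1.0]]
ft_force: [0.1, -0.1, -0.4]
width: 0.007
```

```bash
python3 go.py -60 0 48; python3 - <<'E'
from h import *
im=robot.get_image("scene");c=im["color"][100:260,260:480,::-1]
cv2.imwrite("pics/d.png",cv2.resize(c,None,fx=3.5,fy=3.5,interpolation=cv2.INTER_CUBIC))
E
```

```text
t 4.75 pos [438.7 125.1 176.9] house [-62.2   0.1] tip [438.7 125.2  96.9] yang -5.96
tool shift mm [-0.2  2.2 48.9] spin 0.0007 F [ 0.1 -0.1 -0.4] w 0.007 q [  7.  19. 112.   0.  49.  13.]
```

View pics/d.png

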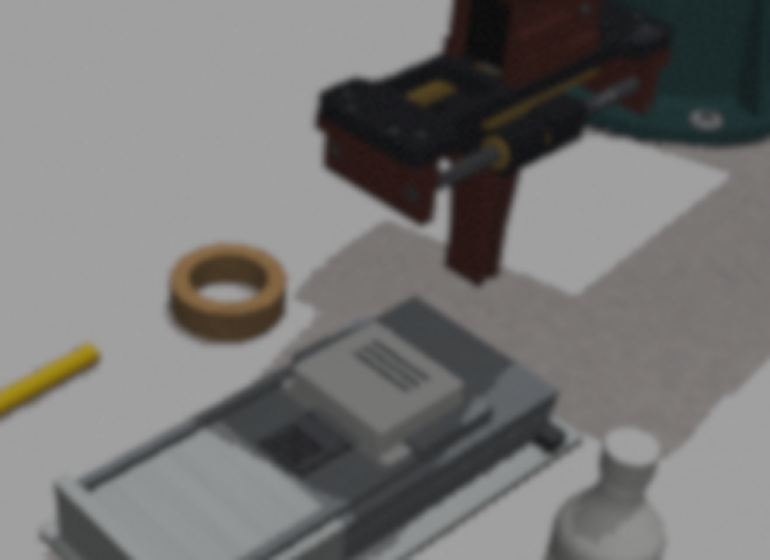

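The tab is now flush at crop (300,445), the cover is still seated, and the finger is behind it at (480,280). Lowering.

Emit:
arm_command([
  [[0, 0.002, 0.012, 0], [0, 0.002, 0.03, 0], [0, 0.002, 0.042, 0], [0, 0.002, 0.048, 0], [0, 0.002, 0.049, 0], [0, 0.008, 0.049, 0], [0, 0.013, 0.049, 0], [0, 0.016, 0.049, 0], [0, 0.018, 0.049, 0], [0, 0.02, 0.049, 0], [0, 0.022, 0.049, 0], [0, 0.024, 0.049, 0]],
])

```text
t: 5.8
eef_pos: [464.1, 122.6, 128.3]
eef_rot: [[0.104, 0.995, 0.001], [0.995, -0.104, 0.002], [0.002, 0.001, -1.0]]
ft_force: [-2.0, 0.1, 1.6]
width: 0.008
```

```bash
python3 go.py 69.5 0 48
```

```text
t 5.8 pos [464.1 122.6 128.3] house [-36.6   0.2] tip [464.2 122.7  48.3] yang -5.98
tool shift mm [ -0.3 106.1   0.4] spin 0.0003 F [-2.   0.1  1.6] w 0.008 q [  6.  25. 112.   0.  44.  12.]
```

Contact at about 2 N. I'll push steadily for half the way, then look.

Emit:
arm_command([
  [[0, 0.004, 0, 0], [0, 0.009, 0, 0], [0, 0.014, 0, 0], [0, 0.019, 0, 0], [0, 0.024, 0, 0], [0, 0.029, 0, 0], [0, 0.034, 0, 0], [0, 0.039, 0, 0], [0, 0.044, 0, 0], [0, 0.049, 0, 0], [0, 0.053, 0, 0], [0, 0.055, 0, 0]],
])

```text
t: 6.8
eef_pos: [519.7, 116.8, 128.4]
eef_rot: [[0.104, 0.995, 0.001], [0.995, -0.104, 0.002], [0.002, 0.001, -1.0]]
ft_force: [-0.7, 0.9, -1.2]
width: 0.003
```

```bash
python3 go.py 69.5 0 48; python3 - <<'E'
from h import *
im=robot.get_image("scene");c=im["color"][130:310,240:440,::-1]
cv2.imwrite("pics/e.png",cv2.resize(c,None,fx=3.3,fy=3.3,interpolation=cv2.INTER_CUBIC))
E
```

```text
t 6.8 pos [519.7 116.8 128.4] house [19.3  0.3] tip [519.8 116.9  48.4] yang -5.98
tool shift mm [-0.3 50.2  0.4] spin 0.0003 F [-0.7  0.9 -1.2] w 0.003 q [  5.  28. 105.   0.  47.  11.]
```

View pics/e.png

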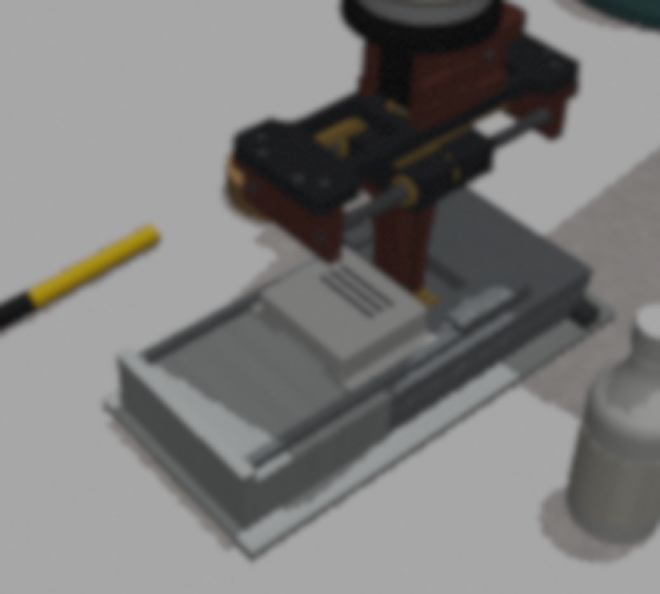

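The cover has slid straight over the tab with its top corners at crop (262,295), (345,362) and (427,312), and the finger is behind it. I'll locate the cover to set the remaining push.

```bash
cat > hc.py <<'E'
from h import *
def house(im,pts,x0,y0,f,z):
    a=np.radians(-6);H=np.array([[np.cos(a),-np.sin(a)],[np.sin(a),np.cos(a)]])
    return np.array([H.T@(ray(im,x0+x/f-.5,y0+y/f-.5,z)[:2]-[500.5,118.5]) for x,y in pts]).round(1)
E
python3 - <<'E'
from hc import *
im=robot.get_image("scene")
print(house(im,[(262,295),(345,362),(427,312)],240,130,3.3,62).tolist())
E
```

```text
[[89.0, -29.7], [88.2, 34.5], [31.2, 34.5]]
```

The front is at x≈88.6, so the cover's origin is about 59 to 60. It needs about 53 mm more to reach 113.

Emit:
arm_command([
  [[0, 0.004, 0, 0], [0, 0.009, 0, 0], [0, 0.014, 0, 0], [0, 0.019, 0, 0], [0, 0.024, 0, 0], [0, 0.029, 0, 0], [0, 0.034, 0, 0], [0, 0.039, 0, 0], [0, 0.044, 0, 0], [0, 0.048, 0, 0], [0, 0.051, 0, 0], [0, 0.053, 0, 0]],
])

```text
t: 7.9
eef_pos: [572.6, 111.2, 128.4]
eef_rot: [[0.104, 0.995, 0.002], [0.995, -0.104, 0.002], [0.002, 0.001, -1.0]]
ft_force: [-1.4, -0.3, 0.0]
width: -0.002
```

Emit:
arm_command([
  [[0, -0.004, 0, 0], [0, -0.012, 0, 0], [0, -0.02, -0.005, 0], [0, -0.025, -0.02, 0], [0, -0.03, -0.045, 0], [0, -0.05, -0.075, 0], [0, -0.08, -0.1, 0], [0, -0.11, -0.12, 0], [0, -0.14, -0.13, 0], [0, -0.155, -0.13, 0], [0, -0.16, -0.13, 0], [0, -0.16, -0.13, 0]],
])

```text
t: 8.9
eef_pos: [411.2, 127.8, 258.4]
eef_rot: [[0.103, 0.995, 0.001], [0.995, -0.103, 0.002], [0.002, 0.001, -1.0]]
ft_force: [-0.0, 0.2, 0.2]
width: 0.004
```

```bash
python3 go.py 69.5 0 48; python3 - <<'E'
from h import *
im=robot.get_image("scene");c=im["color"][170:310,250:450,::-1]
cv2.imwrite("pics/f.png",cv2.resize(c,None,fx=4,fy=4,interpolation=cv2.INTER_CUBIC))
im=robot.get_image("top");c=im["color"][155:285,215:395,::-1]
cv2.imwrite("pics/g.png",cv2.resize(c,None,fx=4.4,fy=4.4,interpolation=cv2.INTER_CUBIC))
E
```

```text
t 8.9 pos [411.2 127.8 258.4] house [-89.8  -0.1] tip [411.3 127.9 178.4] yang -5.94
tool shift mm [ -0.3 159.2 130.6] spin 0.0011 F [-0.   0.2  0.2] w 0.004 q [  8.   9. 110.   0.  61.  14.]
```

View pics/f.png

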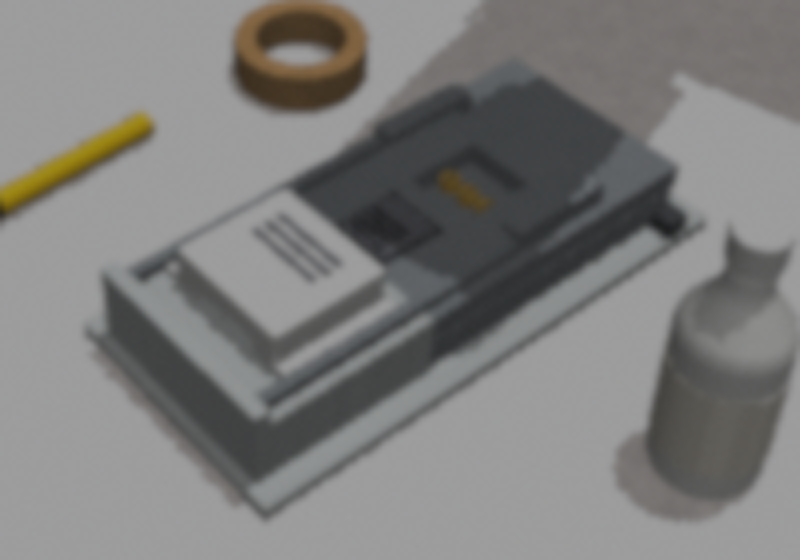

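View pics/g.png

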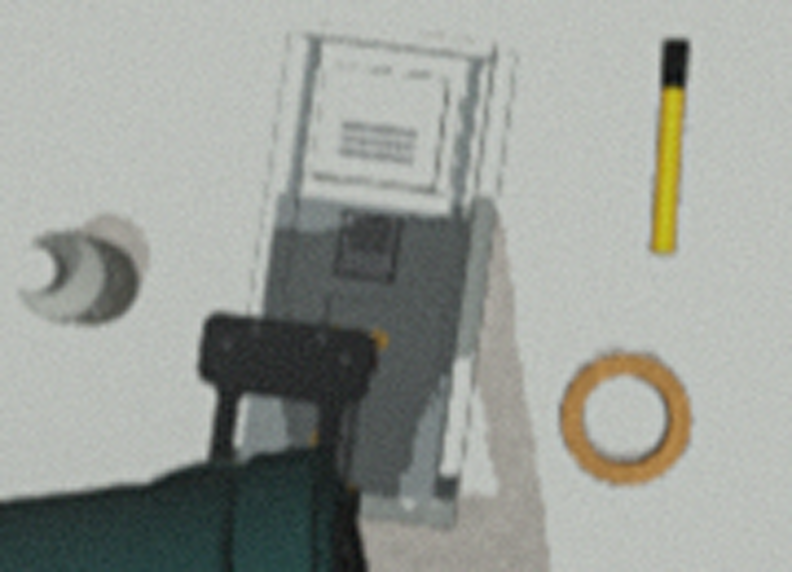

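In the scene view the cover's top corners are at crop (180,250), (280,340), (388,268) and (295,190). It lies on the metal rest with bare rest showing on both sides. The tab is down, the gold terminals are exposed, and the bystanders are unmoved. A numeric check follows.

```bash
python3 - <<'E'
from hc import *
s=robot.get_image("scene");t=robot.get_image("top")
print("S top",house(s,[(180,250),(280,340),(388,268),(295,190)],250,170,4,62).tolist())
print("T top",house(t,[(322,65),(447,77),(435,192),(312,177)],215,155,4.4,62).tolist())
print("S rest edge/stop", house(s,[(435,315),(262,400),(108,272)],250,170,4,40).tolist())
E
```

```text
S top [[141.1, -30.4], [140.6, 35.1], [80.9, 32.5], [80.0, -28.6]]
T top [[139.1, 35.8], [141.0, -31.5], [78.8, -33.2], [78.5, 32.8]]
S rest edge/stop [[68.8, 49.7], [153.7, 39.7], [160.5, -57.9]]
```

The cover spans x≈80 to 141, so its origin is about 110.5, inside the 100 to 127 band. Handing in.

```bash
python3 -c "
from cell import robot
print(robot.hand_in())"
```

```text
the job is handed in; nothing more can be done
None
```

The housing is open: the snap tab is fully down, the cover lies wholly on the metal rest, and I handed the job in at about 9 s of the 38 s allowed.

- **Tab:** I pressed it with the shut fingertips until it stopped at 3.2 mm above the deck (nominal 3 mm). Force then rose to about 18 N with no further travel.
- **Cover:** I pushed it from behind along its guides, with 2 N or less read at the end of each move. Both cameras put it at housing x ≈ 79–81 to 139–141 mm. That puts its origin at about 110 mm, inside the 100–127 mm band.
- **Surroundings:** The terminals are exposed, the arm was clear, and the bottle, tape roll and marker looked unmoved in the last pictures. I judged the three by eye rather than measuring them.

The two views agreed within about 2 mm and no check failed. One thing differed from my estimate: the finger met the cover about 3 mm later than I had worked out from the gripper sizes. I set the final push from the image instead.

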